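# Unload the drilled flange from the drill jig and butt it against the inspection fence

### The job

The flange in the drill jig is drilled and the swing bolt is already undone: lift the red-handled clamp bar up and over until it leans back open by itself, never letting it drop, and slide the flange out from beneath it towards the jig's open end. Set the flange down flat on the granite plate without dropping it, and ease it up to the steel fence until one long edge sits flush along it, about mid-way along the fence, then leave it there with the clamp bar still open. Leave the other things on the bench where they are.

Things in the scene. Friction and masses are not known exactly. Their poses are not given: they have to be found in the camera images.
- nest (a point): Drill jig, blue-grey, 104 mm wide, fixed. Point: nest floor (45 mm above bench), middle of the flange's home. Jig axes: x from open end (towards robot) to back stop, y from handle side to hinge side, z up. Rails from x=-45 to +80 mm stand 63.5 mm above the bench; keeper strips on them, 52 mm apart, lap the flange's edges (1.5 mm play), so between the rails it only slides along x.
- apron (a point): Loading apron, the nest floor's forward extension: steel tongue 40 mm wide, top level with the nest floor, 16 mm thick. Point: on its top, 120 mm in front of nest (jig axes). It ends 53 mm further to -x; its foot (34 mm wide) stands 20 to 40 mm to -x. A flange centred here is clear of rails and strips, can be lifted, and overhangs the apron 11 mm each side.
- clamp (a joint): Clamp bar's hinge, rad: 0 closed, grows as the handle is lifted, 1.57 upright, 1.85 open on its stop. Bar about 0.55 kg on a nearly free hinge: falls shut by its weight below about 1.5, leans open by itself above 1.65. While closed, a 6 mm pin under the bar stands 6 mm deep in the flange's dowel hole and locks it.
- clamp_grip (a point): Middle of the clamp bar's red handle: 24 mm wide (along jig x), 16 mm thick, 44 mm long. It overhangs the jig on -y, free all round, its underside 66 mm above the bench when closed. Moves with the bar; closed, its axes are the jig's.
- clamp_hinge (a point): Middle of the clamp bar's hinge axis, which lies along jig x, 74 mm above the bench on the jig's +y side; fixed, jig axes. The handle's middle is 164 mm from it. Bar 28 mm wide, 16 mm thick; fully open it stands up at least 77 mm to +y of the flange's middle line, up to 255 mm above the bench.
- flange_mid (a point): Drilled flange, yellowish plated steel, 140 x 62 x 12 mm, about 0.6 kg. Point: its centre, half-way up; x along it, y across, z up. A port 50 (x) by 38 mm (y) goes through its middle; dowel hole 10 mm at x=+48 mm; 8 mm corner holes. In the nest the port is open from above, solid jig floor under it. A side spring plunger drags on it: 6 to 13 N to slide; 2 to 6 N on the granite.
- fence_face (a point): Steel fence on a granite plate, 210 mm long, 20 mm high. Point: middle of its working face, at its foot on the granite's top (45 mm above bench). x along the fence, y straight out from the face over the granite (the flange goes there), z up. Granite dark grey, fixed, 300 x 180 mm: from x=-120 to +180 mm, to y=+156 mm here.
- setup_block: Steel setting block 50 x 25 x 75 mm standing on the far end of the granite plate; origin under its middle. To be left alone.
- blank_low: Lower of two dull grey undrilled flange blanks (port and dowel hole, no corner holes) stacked on the bench, same size as the flange; origin under its middle. To be left alone.
- blank_top: Upper blank of the stack; origin under its middle. To be left alone.
- oil: White oil bottle 60 mm wide, 160 mm tall; origin under its middle. To be left alone.
- bolt_tray: Blue plastic tray 120 x 90 x 35 mm on the bench; origin under its middle. To be left alone.
- brush: Chip brush lying on the bench between jig and granite plate; origin under its middle, length along x. To be left alone.
- spanner: Spanner lying on the bench behind the jig; origin under its middle, length along x. To be left alone.
- caliper: Caliper 200 mm long lying on the bench at the back; origin under its middle, length along x. To be left alone.
Things that resemble listed ones, but are neither listed nor needed, are in the scene too. Leave any orange or purple look-alike of the part that bears flange_mid alone.

How it is judged:
By the outcome, as a careful person would: the job done as asked, in the order asked, and still so for the second after the job is handed in, with the robot touching nothing.
It also fails if it takes over 72 s, if anything falls off the work surface, if the arm or the gripper's body presses on something with over 40 N, if the wrist force passes 120 N, or if a joint passes its speed limit or range.

### The arm

A 6-joint arm with a two-finger parallel gripper is mounted at the origin on the work surface. World frame = base frame: x ahead of the robot, y to its left, z up, the work surface at z = 0. Lengths are in m, angles in rad, forces in N, time in s.
With the tool pointing down it reaches from about 0.3 to 0.775 m from the base axis. Payload 14.6 kg.
Tool frame: the origin (TCP) lies midway between the tips of the shut fingers; the grasp point (between the pads) lies 19 mm behind it (ctrl.hold_point_z is the distance from the TCP to the grasp point, in m); z points along the fingers, x is the direction in which the jaws open and shut, and the axes are right-handed (so a half turn about z gives the same grasp; the last joint's range is limited). The gripper opens to 94 mm and grips with 3 to 60 N. Pads are 16 mm wide; open, the fingers measure 119 mm over their backs; the gripper's body (75 mm by 177 mm) begins 78 mm behind the grasp point.
Start: joints at [1.098, 0.3, 1.521, -0, 1.321, -0.067], TCP at [0.217, 0.505, 0.181] pointing down, gripper open.
Joint ranges: [-3.03, 3.03], [-0.79, 2.21], [0.23, 2.52], [-1.04, 4.18], [0, 3.07], [-2.55, 2.55]. Speed limits (rad/s): [2.22, 2.22, 2.57, 3.14, 3.14, 3.14].

### API

Orientations are given as [roll, pitch, yaw] about the fixed x, y, z axes, in that order (R = Rz(yaw) Ry(pitch) Rx(roll)).
In Python, from station import ctrl, viewer, ticket, nets gives the robot as it stands.
- The arm moves only by the tool carry_out, never from a script. Its argument "commands" is one flat list of numbers, 7 for each row, row after row: the closure, from -1 (fully open) to 1 (shut), so that 0 is half open, then the shift along the world's x, y, z in cm, then the turn, a rotation vector about the world's x, y, z in rad. In form: [gripper, tx, ty, tz, ax, ay, az, gripper, tx, ty, tz, ax, ay, az, ...]. A call has 1 to 12 rows; each row is the pose to reach, as a shift and turn from the pose measured when the call began; what a row does not reach only later rows make up. A row lasts 1/12 s, in which the tool goes at most 41.7 mm and 7.16 degrees, less where a joint would pass 70% of its speed; a pose out of reach is approached as far as the arm can. A call with a gripper value outside its range is refused whole. The fingers move at their own pace and stop on an object; "force" is the grip in N (left out, the last holds). Time passes only in rows, so rows that repeat a pose let the fingers close. It gives the time, the measured TCP pose, the force and the opening at its end, in the units of the state.
- ctrl.get_obs(): the state, without advancing time (a new reading comes with each control period).
- viewer.camera(name): name is "side" or "top" or "wrist"; returns (picture, depth): 400x640x3 uint8, blue, green, red; 400x640 float32, m along the optical axis (not along the pixel's ray), 0 where there is no reading.
- viewer.camera_info(name): a dict with "fx", "fy", "cx", "cy" (pixels), "R" (3x3) and "t" (3): a world point X has camera coordinates R X + t. Camera axes: x right, y down, z forward; pixel columns grow to the right and rows downward; lengths in m; the calibration is good to about 2 mm. A picture is of the moment at which its call begins: read the wrist's pose just before it. camera_info takes no time and is no camera call; for the wrist camera it gives the pose at the moment of the call.
- ticket.hand_in(): hands the job in, once; it reports no verdict.
Trained networks look in the newest picture that a camera, given by its name, has taken for a name from the list of things; names that differ only in an ending like _2 or _b are one class to them, and where a whole thing is asked for, a point or a joint stands for the part that bears it (a point fixed in the world has none). Each returns a list of dicts, best first, with "confidence" (0 to 1); they miss things now and then, are a little off and sometimes report something else, mostly with a low value. They report only what shows in the picture. A call takes as long as a camera call. They do not tell look-alikes from the thing itself.
- nets.silhouettes(camera, thing): "region" (400x640 bool, what is visible of it) and "extent" ([left, top, right, bottom] in pixels, round what is visible of it).
The state is a dict: "time_s": time; "qpos": joint angles; "joint_vel": joint speeds; "tau": joint torques, N m; "ee_pos": TCP position; "eef_rot": TCP orientation; "force": force on the tool from outside, world axes, zero at the start; "moment": the same for the moment, N m; "grip_width": finger opening in m.
Only numpy, scipy, OpenCV 4.12 (cv2) and the standard library are available. Lean on these libraries where they do the work, as an engineer would, in place of code of your own. Each camera call takes 0.05 s, during which the arm holds its last target. There are 200 camera calls.

## Working session

There is one attempt and no reset: what is moved stays moved. The work goes in short steps, Python scripts to look and compute and a tool call to move; the robot and the scene stay as the last step left them, time stands still between calls to the robot, and variables do not carry over. Pictures are saved under pics/ and viewed, about 8 in all and at most 12, crops included, and the job is handed in when it is done.

Besides the shell and the picture viewer there is one more tool, called as a command line: name --argument value ..., lists and objects as JSON in quotes. carry_out: Moves the arm, as the interface text tells. Its arguments: {"type":"object","properties":{"commands":{"type":"array","items":{"type":"number"}},"force":{"type":"number"}},"required":["commands"]}

```bash
ls; mkdir -p pics
cat > h.py <<'E'
import numpy as np, cv2
from station import ctrl, viewer, ticket, nets
def cloud(name):
    i=viewer.camera_info(name); img,d=viewer.camera(name)
    v,u=np.mgrid[0:400,0:640]
    P=np.stack([(u-i['cx'])/i['fx']*d,(v-i['cy'])/i['fy']*d,d],-1)
    W=(P-i['t'])@np.array(i['R'])   # R^T (P-t)
    W[d<=0]=np.nan
    return img,W
def proj(name,X):
    i=viewer.camera_info(name); c=np.array(i['R'])@np.array(X)+i['t']
    return i['fx']*c[0]/c[2]+i['cx'], i['fy']*c[1]/c[2]+i['cy']
E
python3 - <<'E'
from h import *
np.set_printoptions(precision=4,suppress=True)
o=ctrl.get_obs(); print(o, ctrl.hold_point_z)
for c in ('top','side'):
    img,W=cloud(c); cv2.imwrite(f'pics/{c}0.png',img); np.savez(f'{c}0.npz',img=img,W=W)
    for t in ('clamp_grip','flange_mid','setup_block','blank_top','oil','bolt_tray','brush','spanner','caliper','fence_face','nest','apron'):
        try: L=nets.silhouettes(c,t)
        except Exception as e: print(c,t,e); continue
        for r in L[:3]:
            P=W[r['region']]; print(c,t,round(r['confidence'],2),r['extent'],np.nanmedian(P,0),np.nanmin(P,0),np.nanmax(P,0))
E
```

```text
pics
{'time_s': 0.0, 'qpos': array([ 1.0984,  0.3005,  1.5216,  0.    ,  1.3207, -0.0666]), 'joint_vel': array([ 0.0002,  0.0002, -0.0004, -0.    ,  0.0032,  0.0006]), 'tau': array([  0.0002, -53.1812, -35.2723,   0.0708,   0.0246,  -0.0001]), 'ee_pos': array([0.217 , 0.5051, 0.1805]), 'eef_rot': array([-3.1415,  0.0012,  1.165 ]), 'force': array([ 0.4308, -0.0823,  0.8023]), 'moment': array([ 0.0277,  0.0276, -0.0643]), 'grip_width': 0.0944723519248201} 0.0188
top clamp_grip 0.68 [258.1, 149.7, 328.3, 163.5] [0.6351 0.1119 0.0815] [ 0.619   0.0121 -0.0024] [0.6647 0.205  0.0893]
top clamp_grip 0.65 [257.5, 146.4, 330.3, 239.7] [0.6164 0.1224 0.0621] [ 0.4174  0.0117 -0.0024] [0.6915 0.214  0.0899]
top flange_mid 0.82 [282.6, 162.9, 304.8, 201.8] [0.5546 0.1166 0.0564] [0.5182 0.0864 0.0023] [0.6276 0.1521 0.0655]
top flange_mid 0.71 [119.5, 238.0, 146.7, 291.8] [0.3743 0.5728 0.0114] [ 0.3077  0.5393 -0.004 ] [0.4497 0.6142 0.0179]
top flange_mid 0.65 [217.0, 291.6, 272.1, 335.5] [0.2274 0.2681 0.0114] [ 0.1644  0.1987 -0.0055] [0.2908 0.3446 0.0186]
top setup_block 0.72 [433.1, 133
[... 2888 characters left out ...]
64.4, 429.9, 209.0] [0.7751 0.0029 0.0066] [ 0.7545 -0.065  -0.003 ] [0.7955 0.121  0.0128]
side caliper 0.98 [444.9, 225.8, 515.2, 285.4] [ 0.7543 -0.2396  0.0073] [ 0.6517 -0.3639 -0.0036] [ 0.7933 -0.1623  0.1235]
side fence_face 0.75 [421.2, 308.6, 482.7, 386.7] [ 0.4888 -0.3994  0.0646] [ 0.3984 -0.4236  0.0435] [ 0.604  -0.3718  0.0686]
side nest 0.96 [282.9, 148.4, 375.0, 221.9] [0.5995 0.1058 0.0591] [ 0.4152  0.0054 -0.0025] [0.7101 0.2382 0.09  ]
side apron 0.82 [283.3, 149.0, 379.7, 218.8] [0.5993 0.106  0.0588] [ 0.4152  0.0054 -0.0018] [0.7265 0.2751 0.09  ]
side apron 0.55 [457.7, 258.4, 492.0, 294.7] [ 0.6344 -0.3224  0.0973] [ 0.6275 -0.3454 -0.0028] [ 0.731  -0.2613  0.1234]
```

Run:
```python
import cv2,numpy as np
a=cv2.imread('pics/top0.png')[90:350,100:510]; b=cv2.imread('pics/side0.png')[80:400,170:530]
cv2.imwrite('pics/t0c.png',cv2.resize(a,None,fx=1.9,fy=1.9,interpolation=cv2.INTER_CUBIC))
cv2.imwrite('pics/s0c.png',cv2.resize(b[50:],None,fx=2.2,fy=2.2,interpolation=cv2.INTER_CUBIC))
```

```text
(no output)
```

View pics/t0c.png

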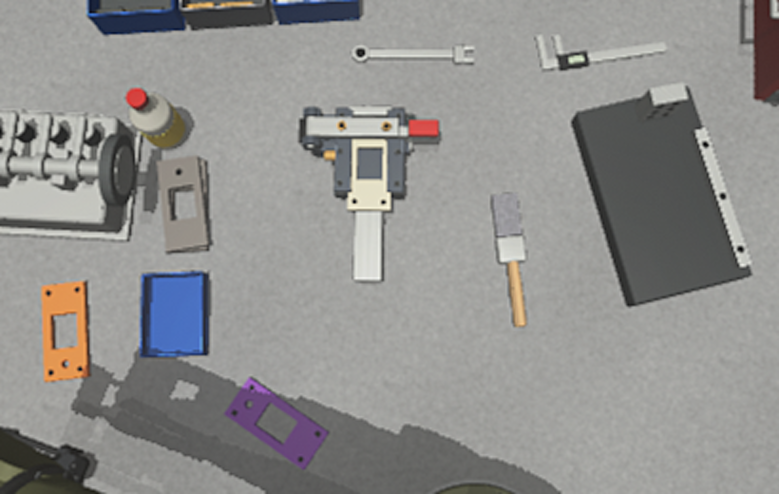

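View pics/s0c.png

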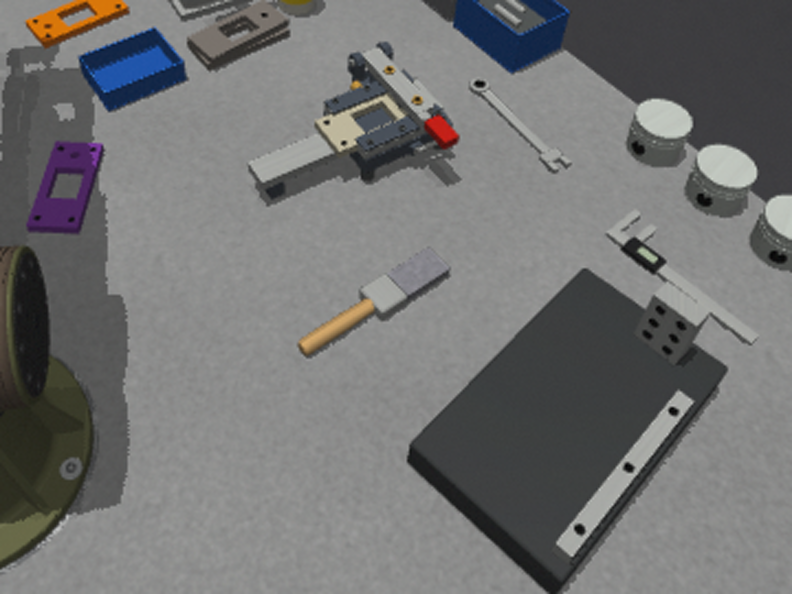

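```bash
cat > fit.py <<'E'
from h import *
np.set_printoptions(precision=4,suppress=True)
def rect(P,n):
    r=cv2.minAreaRect((P[:,:2]*1000).astype(np.float32)); print(n,len(P),'c',np.round(r[0],1),'size',np.round(r[1],1),'ang',round(r[2],2),'z',np.nanmedian(P[:,2]))
for c in ('top','side'):
    f=np.load(f'{c}0.npz'); img,W=f['img'].astype(int),f['W']; x,y,z=W[...,0],W[...,1],W[...,2]
    box=lambda a,b,e,d,l,h:(x>a)&(x<b)&(y>e)&(y<d)&(z>l)&(z<h)
    red=(img[...,2]>150)&(img[...,1]<70)&(img[...,0]<70)
    print(c)
    rect(W[red&box(.55,.72,-.03,.1,.078,.09)],'handle')
    bar=box(.6,.68,.0,.2,.078,.087); rect(W[bar],'bar')
    rect(W[box(.38,.52,.05,.18,.040,.05)],'apron')
    rect(W[box(.47,.65,.05,.18,.060,.068)],'rails')
    fl=(img[...,2]>190)&(img[...,2]-img[...,0]>20)&box(.48,.66,.05,.18,.053,.0605); rect(W[fl],'flange')
    m=box(.3,.7,-.5,-.3,.060,.069); rect(W[m],'fence')
    m=box(.2,.8,-.5,-.1,.038,.052); rect(W[m],'granite')
    m=box(.6,.68,-.37,-.27,.112,.13); rect(W[m],'block')
    m=box(.45,.6,.05,.18,.043,.05); rect(W[m],'port floor etc')
E
python3 fit.py
```

```text
top
handle 2 c [629.7  30.3] size [40.2  0. ] ang 112.53 z 0.0813215376137516
bar 660 c [638.7 105.8] size [188.1  57. ] ang 86.99 z 0.08208683222956606
apron 519 c [469.3 120.4] size [ 44.6 103.1] ang 86.0 z 0.044756559231194044
rails 506 c [580.2 110.9] size [116.9 123.5] ang 10.51 z 0.06330025591432661
flange 394 c [572.  131.7] size [105.5  88.2] ang 0.5 z 0.05677380386750273
fence 550 c [ 545.3 -441.1] size [253.8 208.6] ang 19.08 z 0.06455443121109719
granite 5853 c [ 536.3 -375.5] size [308.6 306. ] ang 10.11 z 0.04463097599672867
block 187 c [ 645.8 -317.6] size [26.3 51.8] ang 6.63 z 0.11926503965365594
port floor etc 396 c [524.9 115.6] size [106.6 150.1] ang 89.2 z 0.04539176376356022
side
handle 88 c [630.7  28.6] size [42.4 21.6] ang 84.5 z 0.08143653244459606
bar 488 c [644.7 103.9] size [ 59.9 192.9] ang 1.33 z 0.08162245880122641
apron 439 c [468.1 115.9] size [ 50.9 103.9] ang 84.8 z 0.04453716845123963
rails 388 c [586.9 110. ] size [107.4 122.1] ang 9.25 z 0.06334818544314834
flange 5 c [569.6 136.3] size [104.2   8.1] ang 47.4 z 0.05848921263690122
fence 965 c [ 556.8 -373.7] size [182.6 284.2] ang 73.81 z 0.06466621782734265
granite 9218 c [ 528.7 -374.4] size [299.9 295.3] ang 9.99 z 0.04469789586080214
block 280 c [ 644.3 -319. ] size [28.1 50.5] ang 8.25 z 0.11941443602463611
port floor etc 393 c [524.9 112.8] size [107.6 149.8] ang 89.55 z 0.04501296859966227
```

Run:
```python
from h import *
np.set_printoptions(precision=4,suppress=True)
from scipy.spatial.transform import Rotation as Ro
i=viewer.camera_info('wrist'); o=ctrl.get_obs()
R=np.array(i['R']);C=-R.T@np.array(i['t']); Rt=Ro.from_euler('xyz',o['eef_rot']).as_matrix()
print(i['fx'],i['cx'],i['cy'],'cam in tool',Rt.T@(C-o['ee_pos']),'\naxes in tool\n',Rt.T@R.T)
```

```text
320.43689627191145 319.18583975461604 194.67851078880287 cam in tool [ 0.0001 -0.0829 -0.2038] 
axes in tool
 [[ 1.     -0.0003  0.0008]
 [ 0.0001  0.9579  0.287 ]
 [-0.0008 -0.287   0.9579]]
```

carry_out --commands '[-1,34,-44,2,0,0,-1.165,-1,34,-44,2,0,0,-1.165,-1,34,-44,2,0,0,-1.165,-1,34,-44,2,0,0,-1.165,-1,34,-44,2,0,0,-1.165,-1,34,-44,2,0,0,-1.165,-1,34,-44,2,0,0,-1.165,-1,34,-44,2,0,0,-1.165,-1,34,-44,2,0,0,-1.165,-1,34,-44,2,0,0,-1.165,-1,34,-44,2,0,0,-1.165,-1,34,-44,2,0,0,-1.165]'

```text
time_s: 2.3
ee_pos: [0.5236, 0.1079, 0.1993]
eef_rot: [-3.142, -0.0, -0.0]
force: [-0.5, 0.4, 0.7]
grip_width: 0.0939
```

carry_out --commands '[0,7,-9,0,0,0,0,0,7,-9,0,0,0,0,0,7,-9,0,0,0,0,0,7,-9,0,0,0,0,0,7,-9,0,0,0,0]'

```text
time_s: 2.72
ee_pos: [0.5938, 0.0168, 0.1986]
eef_rot: [-3.141, 0.001, -0.003]
force: [0.1, 0.5, -0.2]
grip_width: 0.0642
```

Run:
```python
from h import *
np.set_printoptions(precision=4,suppress=True)
img,W=cloud('wrist'); np.savez('w1.npz',img=img,W=W); cv2.imwrite('pics/w1.png',img)
```

```text
(no output)
```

View pics/w1.png

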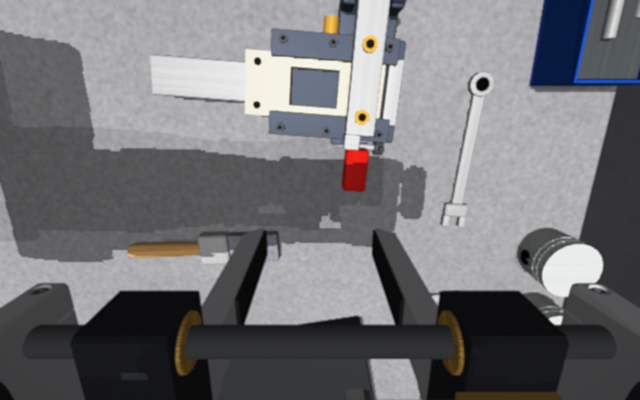

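```bash
cat > fitw.py <<'E'
from h import *
np.set_printoptions(precision=4,suppress=True)
f=np.load('w1.npz'); img,W=f['img'].astype(int),f['W']; x,y,z=W[...,0],W[...,1],W[...,2]
b,g,r=img[...,0],img[...,1],img[...,2]
def rect(M,n):
    M=M.astype(np.uint8); k,l,s,_=cv2.connectedComponentsWithStats(M); j=1+np.argmax(s[1:,4]); P=W[l==j]; P=P[~np.isnan(P[:,0])]
    q=cv2.minAreaRect((P[:,:2]*1000).astype(np.float32)); print(n,len(P),'c',np.round(q[0],1),'size',np.round(q[1],1),'ang',round(q[2],2),'z',np.median(P[:,2])); return P
v,u=np.mgrid[0:400,0:640]
rect((r>150)&(g<80)&(abs(z-.082)<.004),'handle top')
P=rect((r>200)&(b<r-15)&(g>180)&(abs(z-.057)<.004),'flange')
P=P[:,:2]; print('flange x',P[:,0].min(),'y',P[:,1].min(),P[:,1].max())
rect((abs(z-.0455)<.003)&(u>280)&(u<350)&(v>60)&(v<115),'port floor')
A=rect((abs(z-.045)<.004)&(u<250)&(v<110),'apron')
B=rect((abs(z-.082)<.004)&(r<250)&(b>150)&(u>330)&(u<400),'bar')
def edges(P,ax,lo,hi,n=12):
    # edge lines along axis ax
    E=[];F=[];bs=np.linspace(lo,hi,n+1)
    for a,c in zip(bs,bs[1:]):
        S=P[(P[:,ax]>=a)&(P[:,ax]<c)]
        if len(S)>3: E.append(((a+c)/2,S[:,1-ax].min()));F.append(((a+c)/2,S[:,1-ax].max()))
    for n_,e in (('min',E),('max',F)):
        e=np.array(e); p=np.polyfit(e[:,0],e[:,1],1); print(n_,p, 'at mid',np.polyval(p,(lo+hi)/2),'res',np.std(e[:,1]-np.polyval(p,e[:,0])))
edges(A,0,.42,.51); edges(B,1,.06,.19); edges(P[P[:,0]<.54],0,.518,.535,4)
Q=W[(r<120)&(abs(z-.045)<.012)&(u>280)&(u<350)&(v>60)&(v<115)]; print(len(Q),np.nanmin(Q,0),np.nanmax(Q,0),np.nanmedian(Q,0))
E
python3 fitw.py
```

```text
handle top 301 c [632.9  44. ] size [14.7 23. ] ang 89.69 z 0.08183153003551141
flange 2363 c [572.6 112.9] size [ 61.9 105.3] ang 85.07 z 0.0570377923254873
flange x 0.5175329005622178 y 0.08423211346263486 0.14818127746331863
port floor 1813 c [589.9 111.8] size [38.2 50.1] ang 85.46 z 0.045076507858415
apron 3778 c [467.9 122.2] size [ 40.1 100. ] ang 85.52 z 0.04488940316325568
bar 3879 c [639.3 118.2] size [134.4  28.3] ang 85.53 z 0.08208227377984068
min [-0.0791  0.1394] at mid 0.10261295543354104 res 0.0002779412866229868
max [-0.0791  0.179 ] at mid 0.14222261985732954 res 0.0003205362391314943
min [0.0791 0.6156] at mid 0.6254792927823078 res 0.00019661459337236344
max [0.0754 0.6441] at mid 0.6535197286070619 res 0.0002652189280061201
min [-0.0957  0.1364] at mid 0.08600451016841919 res 0.00020723875895639667
max [ 0.7023 -0.2248] at mid 0.1449784277305916 res 0.003145486530268035
1718 [0.564  0.0921 0.0427] [0.6193 0.1369 0.0554] [0.5889 0.1126 0.0451]
```

```bash
cat > plan.py <<'E'
from h import *
from scipy.spatial.transform import Rotation as Ro
np.set_printoptions(precision=3,suppress=True)
N=np.array([.5899,.1118,.045]); YAW=-.079
J=np.array([[np.cos(YAW),-np.sin(YAW),0],[np.sin(YAW),np.cos(YAW),0],[0,0,1]])
jig=lambda x,y,z: N+J@[x,y,0]+[0,0,z-.045]
jx=J[:,0]
def pose(grasp,tilt,yaw=YAW,back=0):
    R=Ro.from_rotvec(jx*tilt)*Ro.from_euler('xyz',[np.pi,0,yaw]); tz=R.as_matrix()[:,2]
    return np.array(grasp)+(.0188-back)*tz,R
def rel(p,R,o=None):
    o=o or ctrl.get_obs(); R0=Ro.from_euler('xyz',o['eef_rot'])
    return np.r_[(p-o['ee_pos'])*100,(R*R0.inv()).as_rotvec()]
E
python3 - <<'E'
from plan import *
f=np.load('w1.npz'); img,W=f['img'].astype(int),f['W']
m=(img[...,2]>120)&(img[...,1]<60)&(img[...,0]<60)&(W[...,2]>.062)&(W[...,2]<.09)&(W[...,0]<.68)&(W[...,0]>.6)
Q=(W[m]-N)@J; print('handle jig',np.percentile(Q,[1,99],axis=0), len(Q))
a=.95; G=jig(.048,-.080,.074)
print(G); print('pre',rel(*pose(G,a,back=.08))); print('advance cm', (pose(G,a)[0]-pose(G,a,back=.08)[0])*100)
E
```

```text
handle jig [[ 0.037 -0.098  0.034]
 [ 0.059 -0.057  0.039]] 825
[0.631 0.028 0.074]
pre [ 3.413 -3.925 -8.931  0.949 -0.038 -0.072]
advance cm [ 0.514  6.487 -4.653]
```

carry_out --commands '[0,1,-2,0,0.3,-0.012,-0.024,0,2,-4,0,0.6,-0.024,-0.048,0,3.4,-4,0,0.949,-0.038,-0.072,0,3.4,-4,0,0.949,-0.038,-0.072,0,3.4,-4,0,0.949,-0.038,-0.072,0,3.4,-4,0,0.949,-0.038,-0.072,0,3.4,-4,0,0.949,-0.038,-0.072,0,3.4,-4,0,0.949,-0.038,-0.072,0,3.4,-4,-4,0.949,-0.038,-0.072,0,3.4,-4,-8.9,0.949,-0.038,-0.072,0,3.4,-4,-8.9,0.949,-0.038,-0.072,0,3.4,-4,-8.9,0.949,-0.038,-0.072]'

```text
time_s: 3.77
ee_pos: [0.6264, -0.0204, 0.1084]
eef_rot: [-2.19, 0.005, -0.077]
force: [-0.4, -0.6, -0.4]
grip_width: 0.0472
```

Run:
```python
from plan import *
o=ctrl.get_obs(); print(o['qpos'],o['force'])
a=.95; G=jig(.048,-.080,.074)
print('grasp',rel(*pose(G,a)),'pre',rel(*pose(G,a,back=.08)))
```

```text
[-0.459  0.749  1.326  0.855  1.558 -0.618] [-0.378 -0.65  -0.354]
grasp [ 0.627  6.395 -4.537 -0.002 -0.005 -0.002] pre [ 0.113 -0.092  0.117 -0.002 -0.005 -0.002]
```

Run:
```python
from plan import *
a=1.2; G=jig(.048,-.080,.074)
print('grasp',rel(*pose(G,a)),'pre',rel(*pose(G,a,back=.08)))
```

```text
grasp [ 0.644  6.617 -4.125  0.247 -0.024 -0.002] pre [ 0.056 -0.816 -1.226  0.247 -0.024 -0.002]
```

carry_out --commands '[0,0.06,-0.8,-1.2,0.247,-0.024,-0.002,0,0.06,-0.8,-1.2,0.247,-0.024,-0.002,0,0.06,-0.8,-1.2,0.247,-0.024,-0.002,0,0.06,-0.8,-1.2,0.247,-0.024,-0.002,0,0.25,1.7,-2.2,0.247,-0.024,-0.002,0,0.45,4.2,-3.2,0.247,-0.024,-0.002,0,0.64,6.6,-4.1,0.247,-0.024,-0.002,0,0.64,6.6,-4.1,0.247,-0.024,-0.002,0,0.64,6.6,-4.1,0.247,-0.024,-0.002]'

```text
time_s: 4.52
ee_pos: [0.6334, 0.047, 0.0701]
eef_rot: [-1.946, -0.004, -0.075]
force: [0.2, -0.9, -0.1]
grip_width: 0.0471
```

Run:
```python
from plan import *
o=ctrl.get_obs(); print(o['qpos'],o['force'],o['ee_pos'],o['eef_rot'])
a=1.2; G=jig(.048,-.080,.074)
print('grasp',rel(*pose(G,a)))
img,W=cloud('wrist'); cv2.imwrite('pics/w2.png',img)
```

```text
[-0.411  0.885  1.361  1.074  1.58  -0.745] [ 0.177 -0.891 -0.134] [0.633 0.047 0.07 ] [-1.946 -0.004 -0.075]
grasp [-0.063 -0.129 -0.289  0.005  0.003 -0.004]
```

View pics/w2.png

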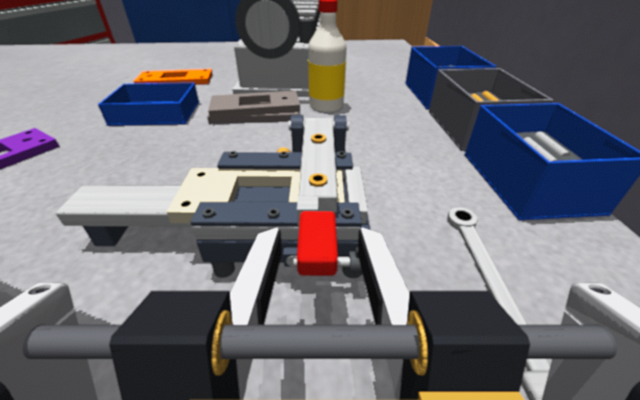

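carry_out --commands '[0,-0.05,-0.1,-0.3,0.005,0.003,-0.004,1,-0.05,-0.1,-0.3,0.005,0.003,-0.004,1,-0.05,-0.1,-0.3,0.005,0.003,-0.004,1,-0.05,-0.1,-0.3,0.005,0.003,-0.004,1,-0.05,-0.1,-0.3,0.005,0.003,-0.004,1,-0.05,-0.1,-0.3,0.005,0.003,-0.004,1,-0.05,-0.1,-0.3,0.005,0.003,-0.004]' --force 30

```text
time_s: 5.15
ee_pos: [0.6321, 0.0445, 0.0672]
eef_rot: [-1.94, 0.001, -0.079]
force: [-10.0, -3.9, 4.5]
grip_width: 0.0233
```

```bash
cat > arc.py <<'E'
from plan import *
import sys
# arc about hinge axis through jig(.,HY,.074); angle steps relative to present pose
o=ctrl.get_obs(); H=jig(.048,.085,.074)
for d in map(float,sys.argv[1:]):
    A=Ro.from_rotvec(-jx*d); p=H+A.apply(o['ee_pos']-H)
    print(d,np.r_[(p-o['ee_pos'])*100,A.as_rotvec()])
print(o['ee_pos'],o['eef_rot'],o['force'],o['moment'],o['grip_width'],o['qpos'])
E
python3 arc.py .03 .08 .14 .2 .26 .32 .38 .44 .5 .56 .62 .68
```

```text
0.03 [-0.001 -0.014  0.446 -0.03   0.002 -0.   ]
0.08 [-0.001 -0.007  1.191 -0.08   0.006 -0.   ]
0.14 [ 0.004  0.05   2.082 -0.14   0.011 -0.   ]
0.2 [ 0.013  0.16   2.969 -0.199  0.016 -0.   ]
0.26 [ 0.026  0.323  3.847 -0.259  0.021 -0.   ]
0.32 [ 0.043  0.538  4.714 -0.319  0.025 -0.   ]
0.38 [ 0.064  0.804  5.566 -0.379  0.03  -0.   ]
0.44 [ 0.089  1.121  6.401 -0.439  0.035 -0.   ]
0.5 [ 0.118  1.488  7.215 -0.498  0.039 -0.   ]
0.56 [ 0.151  1.902  8.005 -0.558  0.044 -0.   ]
0.62 [ 0.187  2.363  8.77  -0.618  0.049 -0.   ]
0.68 [ 0.227  2.869  9.505 -0.678  0.054 -0.   ]
[0.632 0.045 0.067] [-1.94   0.001 -0.079] [-9.969 -3.888  4.539] [0.043 0.858 1.857] 0.02332205032529073 [-0.416  0.891  1.363  1.076  1.583 -0.748]
```

carry_out --commands '[1,-0.1,-0.01,0.45,-0.03,0.002,0,1,-0.1,-0.01,1.19,-0.08,0.006,0,1,-0.1,0.05,2.08,-0.14,0.011,0,1,-0.09,0.16,2.97,-0.199,0.016,0,1,-0.07,0.32,3.85,-0.259,0.021,0,1,-0.06,0.54,4.71,-0.319,0.025,0,1,-0.04,0.8,5.57,-0.379,0.03,0,1,-0.01,1.12,6.4,-0.439,0.035,0,1,0.02,1.49,7.22,-0.498,0.039,0,1,0.05,1.9,8.0,-0.558,0.044,0,1,0.09,2.36,8.77,-0.618,0.049,0,1,0.13,2.87,9.5,-0.678,0.054,0]'

```text
time_s: 6.15
ee_pos: [0.6342, 0.0732, 0.1627]
eef_rot: [-2.624, -0.001, -0.082]
force: [9.1, 5.6, -8.2]
grip_width: 0.0236
```

```bash
python3 arc.py .06 .12 .18 .24 .3 .36 .42 .48 .54 .60 .62 .62
```

```text
0.06 [ 0.044  0.552  0.704 -0.06   0.005 -0.   ]
0.12 [ 0.091  1.144  1.373 -0.12   0.009 -0.   ]
0.18 [ 0.141  1.776  2.005 -0.179  0.014 -0.   ]
0.24 [ 0.193  2.444  2.598 -0.239  0.019 -0.   ]
0.3 [ 0.249  3.147  3.15  -0.299  0.024 -0.   ]
0.36 [ 0.307  3.881  3.659 -0.359  0.028 -0.   ]
0.42 [ 0.368  4.644  4.123 -0.419  0.033 -0.   ]
0.48 [ 0.43   5.434  4.539 -0.479  0.038 -0.   ]
0.54 [ 0.495  6.247  4.908 -0.538  0.043 -0.   ]
0.6 [ 0.561  7.081  5.227 -0.598  0.047 -0.   ]
0.62 [ 0.583  7.363  5.322 -0.618  0.049 -0.   ]
0.62 [ 0.583  7.363  5.322 -0.618  0.049 -0.   ]
[0.634 0.073 0.163] [-2.624 -0.001 -0.082] [ 9.096  5.575 -8.228] [-0.075 -1.079 -0.682] 0.02359840708474376 [-0.174  0.517  1.353  0.529  1.356 -0.231]
```

carry_out --commands '[1,0.08,0.55,0.7,-0.06,0.005,0,1,0.13,1.14,1.37,-0.12,0.009,0,1,0.18,1.78,2.0,-0.179,0.014,0,1,0.23,2.44,2.6,-0.239,0.019,0,1,0.29,3.15,3.15,-0.299,0.024,0,1,0.35,3.88,3.66,-0.359,0.028,0,1,0.41,4.64,4.12,-0.419,0.033,0,1,0.47,5.43,4.54,-0.479,0.038,0,1,0.53,6.25,4.91,-0.538,0.043,0,1,0.6,7.08,5.23,-0.598,0.047,0,1,0.62,7.36,5.32,-0.618,0.049,0,1,0.62,7.36,5.32,-0.618,0.049,0]'

```text
time_s: 7.15
ee_pos: [0.6401, 0.148, 0.2166]
eef_rot: [3.039, -0.002, -0.079]
force: [-6.5, -2.3, 5.1]
grip_width: 0.0236
```

```bash
python3 arc.py .06 .12 .18 .24 .3 .35 .4 .44 .48 .51
```

```text
0.06 [ 0.068  0.86   0.244 -0.06   0.005 -0.   ]
0.12 [ 0.137  1.734  0.435 -0.12   0.009 -0.   ]
0.18 [ 0.207  2.617  0.574 -0.179  0.014 -0.   ]
0.24 [ 0.278  3.507  0.66  -0.239  0.019 -0.   ]
0.3 [ 0.348  4.4    0.691 -0.299  0.024 -0.   ]
0.35 [ 0.407  5.145  0.676 -0.349  0.028 -0.   ]
0.4 [ 0.466  5.889  0.624 -0.399  0.032 -0.   ]
0.44 [ 0.513  6.481  0.556 -0.439  0.035 -0.   ]
0.48 [ 0.56   7.07   0.464 -0.479  0.038 -0.   ]
0.51 [ 0.594  7.509  0.379 -0.508  0.04  -0.   ]
[0.64  0.148 0.217] [ 3.039 -0.002 -0.079] [-6.453 -2.271  5.076] [-0.436  1.428 -0.186] 0.023570788819031414 [ 0.216  0.55   1.093 -0.099  1.527  0.301]
```

carry_out --commands '[1,0.07,0.86,0.24,-0.06,0.005,0,1,0.14,1.73,0.44,-0.12,0.009,0,1,0.21,2.62,0.57,-0.179,0.014,0,1,0.28,3.51,0.66,-0.239,0.019,0,1,0.35,4.4,0.69,-0.299,0.024,0,1,0.41,5.15,0.68,-0.349,0.028,0,1,0.47,5.89,0.62,-0.399,0.032,0,1,0.51,6.48,0.56,-0.439,0.035,0,1,0.56,7.07,0.46,-0.479,0.038,0,1,0.59,7.51,0.38,-0.508,0.04,0,1,0.59,7.51,0.38,-0.508,0.04,0,1,0.59,7.51,0.38,-0.508,0.04,0]'

```text
time_s: 8.15
ee_pos: [0.646, 0.2236, 0.2207]
eef_rot: [2.53, -0.002, -0.077]
force: [-4.4, 2.1, 6.0]
grip_width: 0.0237
```

```bash
python3 - <<'E'
from plan import *
o=ctrl.get_obs(); print(o['qpos'],o['force'],o['ee_pos'],o['eef_rot'],o['moment'])
R=Ro.from_euler('xyz',o['eef_rot']).as_matrix(); print('back 1cm', -R[:,2])
E
python3 arc.py .01 .02 .03
```

```text
[ 0.49   0.848  0.72  -0.536  1.885  0.48 ] [-4.361  2.144  5.992] [0.646 0.224 0.221] [ 2.53  -0.002 -0.077] [-0.112  0.593 -0.515]
back 1cm [0.042 0.573 0.819]
0.01 [ 0.012  0.146 -0.032 -0.01   0.001 -0.   ]
0.02 [ 0.023  0.292 -0.065 -0.02   0.002 -0.   ]
0.03 [ 0.035  0.437 -0.099 -0.03   0.002 -0.   ]
[0.646 0.224 0.221] [ 2.53  -0.002 -0.077] [-4.361  2.144  5.992] [-0.112  0.593 -0.515] 0.0237308155539248 [ 0.49   0.848  0.72  -0.536  1.885  0.48 ]
```

carry_out --commands '[1,0.03,0.36,-0.08,-0.025,0.002,0,1,0.03,0.36,-0.08,-0.025,0.002,0,0.3,0.03,0.36,-0.08,-0.025,0.002,0,0,0.03,0.36,-0.08,-0.025,0.002,0,0,0.03,0.36,-0.08,-0.025,0.002,0,0,0.03,0.36,-0.08,-0.025,0.002,0,0,0.1,1.4,1.6,-0.025,0.002,0,0,0.2,3,4,-0.025,0.002,0,0,0.4,5,7,-0.025,0.002,0,0,0,6,9,-0.025,0.002,0,0,-3,6,9,0.1,0,0,0,-6,6,9,0.2,0,0]'

```text
time_s: 9.15
ee_pos: [0.6124, 0.2844, 0.3071]
eef_rot: [2.632, 0.01, -0.069]
force: [1.5, 1.0, 1.1]
grip_width: 0.0465
```

Run:
```python
from plan import *
o=ctrl.get_obs(); print(o['qpos'],o['force'],o['ee_pos'],o['eef_rot'])
p,R=pose(jig(-.0475,0,.2),0); print(p,rel(p,R))
img,W=cloud('side'); cv2.imwrite('pics/s1.png',cv2.resize(img[100:300,200:440],None,fx=2.5,fy=2.5))
```

```text
[ 0.552  0.82   0.539 -0.459  2.057  0.457] [1.463 1.041 1.061] [0.612 0.284 0.307] [ 2.632  0.01  -0.069]
[0.543 0.116 0.181] [ -6.988 -16.882 -12.592   0.507  -0.047  -0.012]
```

View pics/s1.png

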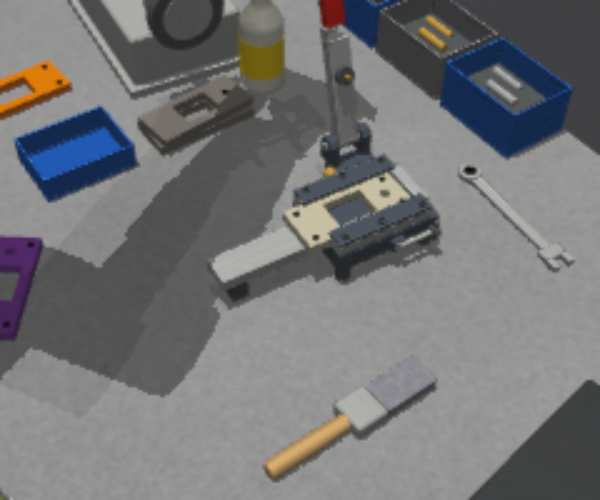

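carry_out --commands '[-0.28,-3,0,0,0.1,0,0,-0.28,-5,-3,0,0.2,-0.02,0,-0.28,-7,-6,0,0.3,-0.03,0,-0.28,-7,-9,0,0.4,-0.04,-0.01,-0.28,-7,-12,0,0.507,-0.047,-0.012,-0.28,-7,-16.9,-4,0.507,-0.047,-0.012,-0.28,-7,-16.9,-10,0.507,-0.047,-0.012,-0.28,-7,-16.9,-15,0.507,-0.047,-0.012,-0.28,-7,-16.9,-19,0.507,-0.047,-0.012,-0.28,-7,-16.9,-19,0.507,-0.047,-0.012,-0.28,-7,-16.9,-19,0.507,-0.047,-0.012]'

```text
time_s: 10.12
ee_pos: [0.535, 0.1124, 0.1131]
eef_rot: [-3.14, 0.011, -0.079]
force: [-0.6, -0.5, -0.8]
grip_width: 0.0604
```

Run:
```python
from plan import *
o=ctrl.get_obs(); print(o['qpos'],o['force'],o['ee_pos'],o['eef_rot'])
p,R=pose(jig(-.0475,0,.0478+.0188),0); print(p,rel(p,R))
img,W=cloud('wrist'); cv2.imwrite('pics/w3.png',img); np.savez('w3.npz',img=img,W=W)
```

```text
[0.138 0.364 1.601 0.005 1.187 0.215] [-0.619 -0.463 -0.771] [0.535 0.112 0.113] [-3.14   0.011 -0.079]
[0.543 0.116 0.048] [ 0.755  0.317 -6.53  -0.003 -0.011  0.   ]
```

View pics/w3.png

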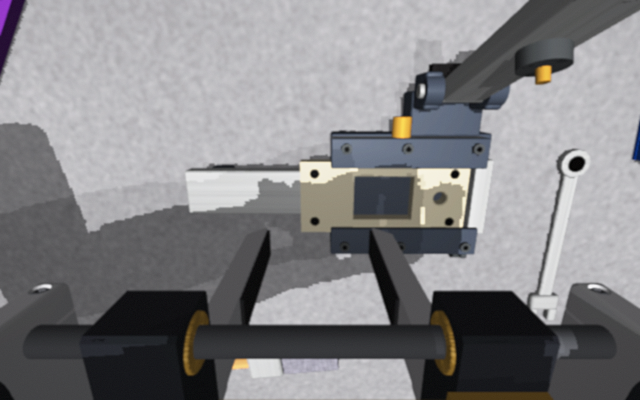

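Run:
```python
from plan import *
f=np.load('w3.npz'); W=f['W']; Q=(W-N)@J
x,y,z=Q[...,0],Q[...,1],Q[...,2]
m=(abs(z)<.004)&(abs(x)<.04)&(abs(y)<.025); P=Q[m]; print('port',np.percentile(P,[.5,99.5],axis=0),len(P))
m=(abs(z-.012)<.003)&(x<-.03)&(x>-.1)&(abs(y)<.015); P=Q[m]; print('flange front',np.percentile(P,[.2,50],axis=0))
m=(abs(z-.012)<.003)&(x<-.05)&(x>-.1)&(abs(y)<.05); P=Q[m]; print('flange y',np.percentile(P,[.5,99.5],axis=0))
```

```text
port [[-0.024 -0.019 -0.002]
 [ 0.025  0.016  0.004]] 2256
flange front [[-0.07  -0.015  0.01 ]
 [-0.05   0.     0.012]]
flange y [[-0.07  -0.031  0.01 ]
 [-0.05   0.031  0.014]]
```

carry_out --commands '[-0.28,0.75,0.3,-2,-0.003,-0.011,0,-0.28,0.75,0.3,-3.5,-0.003,-0.011,0,-0.28,0.75,0.3,-5,-0.003,-0.011,0,-0.28,0.75,0.3,-6,-0.003,-0.011,0,-0.28,0.75,0.3,-6.5,-0.003,-0.011,0,-0.28,0.75,0.3,-6.5,-0.003,-0.011,0,-0.28,0.75,0.3,-6.5,-0.003,-0.011,0]'

```text
time_s: 10.75
ee_pos: [0.5452, 0.1162, 0.0542]
eef_rot: [-3.14, -0.006, -0.079]
force: [-0.0, -0.7, 0.1]
grip_width: 0.0601
```

carry_out --commands '[0.3,0,0,0,0,0,0,0.3,0,0,0,0,0,0,0.3,0,0,0,0,0,0,0.3,0,0,0,0,0,0,0.3,0,0,0,0,0,0,0.3,0,0,0,0,0,0]' --force 10

```text
time_s: 11.25
ee_pos: [0.5452, 0.1162, 0.0542]
eef_rot: [-3.14, -0.006, -0.079]
force: [-0.0, -0.3, 0.3]
grip_width: 0.0329
```

Run:
```python
from plan import *
o=ctrl.get_obs(); print(o['force'],o['moment'],o['ee_pos'],o['eef_rot'],o['grip_width'])
p,R=pose(jig(-.0475-.121,0,.0475+.0188),0); print(p,rel(p,R))
```

```text
[-0.008 -0.331  0.32 ] [-0.004  0.089 -0.006] [0.545 0.116 0.054] [-3.14  -0.006 -0.079] 0.03291403253520641
[0.422 0.125 0.047] [-12.328   0.893  -0.671  -0.001   0.006   0.   ]
```

carry_out --commands '[-0.28,0,0,0,0,0,0,-0.28,0,0,0,0,0,0,-0.28,0,0,0,0,0,0,-0.28,0,0,0,0,0,0,-0.28,-0.2,0,-0.6,0,0.006,0,-0.28,-0.2,0,-0.6,0,0.006,0,-0.28,-0.2,0,-0.6,0,0.006,0,-0.28,-0.2,0,-0.6,0,0.006,0,-0.28,-0.2,0,-0.6,0,0.006,0]'

```text
time_s: 12.0
ee_pos: [0.5432, 0.1162, 0.0482]
eef_rot: [-3.141, -0.0, -0.079]
force: [-0.4, 0.1, -0.4]
grip_width: 0.0603
```

Run:
```python
from plan import *
o=ctrl.get_obs(); print(o['force'],o['moment'],o['ee_pos'],o['eef_rot'],o['grip_width'])
img,W=cloud('wrist'); cv2.imwrite('pics/w4.png',img[120:,120:520]); np.savez('w4.npz',img=img,W=W)
```

```text
[-0.375  0.105 -0.388] [-0.07   0.041 -0.007] [0.543 0.116 0.048] [-3.141 -0.    -0.079] 0.060256399436574064
```

View pics/w4.png

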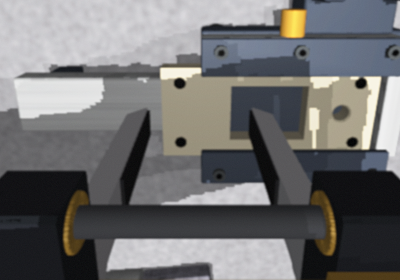

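carry_out --commands '[0.3,0,0,0,0,0,0,0.3,0,0,0,0,0,0,0.3,0,0,0,0,0,0,0.3,0,0,0,0,0,0,0.3,0,0,0,0,0,0]' --force 10

```text
time_s: 12.47
ee_pos: [0.5432, 0.1162, 0.0483]
eef_rot: [-3.141, -0.0, -0.079]
force: [0.6, 0.3, -0.1]
grip_width: 0.0334
```

Run:
```python
from plan import *
W=np.load('w4.npz')['W']; Q=(W-N)@J
for (u,v) in [(268,232),(266,236),(262,245),(372,233),(376,238),(380,245),(350,215),(335,230),(300,230)]:
    print(u,v,Q[v,u]*1000)
img,W=cloud('wrist'); cv2.imwrite('pics/w5.png',cv2.resize(img[180:300,200:440],None,fx=2.5,fy=2.5)); np.savez('w5.npz',img=img,W=W); Q=(W-N)@J
m=(abs(Q[...,2])<.004)&(abs(Q[...,0])<.04)&(abs(Q[...,1])<.025); print('port',np.nanpercentile(Q[m],[.5,99.5],axis=0))
```

```text
268 232 [-75.979   9.142  32.197]
266 236 [-76.407   8.746  37.076]
262 245 [-76.691   8.751  48.977]
372 233 [-14.478   8.122  31.44 ]
376 238 [-14.003   9.679  42.05 ]
380 245 [-13.756  10.459  52.688]
350 215 [-25.918  12.685  12.949]
335 230 [-35.376   1.787  11.801]
300 230 [-58.418   1.551  11.193]
port [[-0.024 -0.019 -0.001]
 [ 0.025  0.015  0.004]]
```

View pics/w5.png

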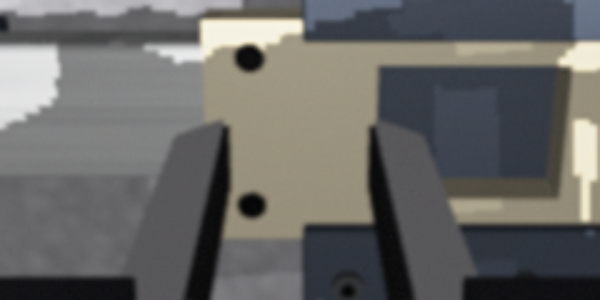

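Run:
```python
from plan import *
for n in ('w4','w5'):
    W=np.load(n+'.npz')['W']; Q=(W-N)@J*1000
    for u in ((264,267,269) if n=='w4' else (280,285,289)):
        print(n,u,[tuple(np.round(Q[v,u]).astype(int)) for v in range(222,240,2)])
print(ctrl.get_obs()['grip_width'])
```

```text
w4 264 [(np.int64(-84), np.int64(3), np.int64(1)), (np.int64(-84), np.int64(1), np.int64(0)), (np.int64(-84), np.int64(0), np.int64(0)), (np.int64(-79), np.int64(10), np.int64(29)), (np.int64(-78), np.int64(10), np.int64(32)), (np.int64(-78), np.int64(10), np.int64(35)), (np.int64(-77), np.int64(10), np.int64(38)), (np.int64(-77), np.int64(10), np.int64(39)), (np.int64(-77), np.int64(9), np.int64(40))]
w4 267 [(np.int64(-82), np.int64(3), np.int64(0)), (np.int64(-82), np.int64(1), np.int64(-2)), (np.int64(-82), np.int64(0), np.int64(0)), (np.int64(-77), np.int64(10), np.int64(29)), (np.int64(-77), np.int64(9), np.int64(29)), (np.int64(-77), np.int64(9), np.int64(32)), (np.int64(-76), np.int64(8), np.int64(33)), (np.int64(-76), np.int64(9), np.int64(37)), (np.int64(-76), np.int64(7), np.int64(37))]
w4 269 [(np.int64(-81), np.int64(3), np.int64(-1)), (np.int64(-81), np.int64(1), np.int64(0)), (np.int64(-81), np.int64(0), np.int64(-1)), (np.int64(-81), np.int64(-2), np.int64(-1)), (np.int64(-76), np.int64(10), np.int64(31)), (np.int64(-76), np.int64(8), np.int64(29)), (np.int64(-76), np
[... 654 characters left out ...]
(13)), (np.int64(-68), np.int64(3), np.int64(12)), (np.int64(-66), np.int64(10), np.int64(31)), (np.int64(-66), np.int64(10), np.int64(34)), (np.int64(-65), np.int64(10), np.int64(37)), (np.int64(-65), np.int64(10), np.int64(40)), (np.int64(-65), np.int64(10), np.int64(42))]
w5 289 [(np.int64(-65), np.int64(8), np.int64(12)), (np.int64(-65), np.int64(6), np.int64(12)), (np.int64(-65), np.int64(5), np.int64(13)), (np.int64(-64), np.int64(10), np.int64(28)), (np.int64(-64), np.int64(9), np.int64(30)), (np.int64(-64), np.int64(9), np.int64(32)), (np.int64(-63), np.int64(9), np.int64(34)), (np.int64(-63), np.int64(9), np.int64(37)), (np.int64(-63), np.int64(9), np.int64(40))]
0.03316909881728468
```

carry_out --commands '[-0.28,0,0,0,0,0,0,-0.28,0,0,0,0,0,0,-0.28,0,0,0,0,0,0,-0.28,0,0,0,0,0,0,-0.28,0,0,-0.4,0,0,0,-0.28,0,0,-0.8,0,0,0,-0.28,0,0,-1.0,0,0,0,-0.28,0,0,-1.0,0,0,0]'

```text
time_s: 13.18
ee_pos: [0.5429, 0.1161, 0.0375]
eef_rot: [-3.141, 0.001, -0.079]
force: [-0.1, -0.6, -0.6]
grip_width: 0.0599
```

Run:
```python
from plan import *
o=ctrl.get_obs(); print(o['force'],o['ee_pos'],o['grip_width'],o['qpos'])
img,W=cloud('wrist'); np.savez('w6.npz',img=img,W=W); Q=(W-N)@J*1000
for u in (262,266,268,370,373,376):
    print(u,[np.round(Q[v,u]).astype(int).tolist() for v in range(222,240,2)])
i=viewer.camera_info('wrist'); R=np.array(i['R']); print('cam',-R.T@np.array(i['t']))
```

```text
[-0.058 -0.57  -0.566] [0.543 0.116 0.038] 0.059864697909117436 [0.144 0.471 1.644 0.001 1.027 0.223]
262 [[-83, 7, 1], [-84, 6, 1], [-84, 4, -1], [-84, 3, 1], [-80, 10, 21], [-79, 10, 24], [-79, 10, 27], [-79, 10, 29], [-78, 11, 33]]
266 [[-81, 7, 0], [-81, 5, -1], [-81, 4, 0], [-78, 10, 17], [-78, 10, 21], [-78, 9, 20], [-77, 8, 23], [-77, 8, 25], [-76, 8, 29]]
268 [[-80, 7, 1], [-80, 6, 1], [-80, 4, 0], [-80, 3, 1], [-77, 8, 17], [-77, 8, 20], [-76, 9, 23], [-76, 8, 24], [-76, 7, 25]]
370 [[-13, 7, 1], [-13, 6, 0], [-13, 4, 0], [-13, 3, 1], [-15, 8, 17], [-16, 8, 20], [-16, 7, 20], [-16, 6, 20], [-16, 4, 19]]
373 [[-11, 7, -1], [-11, 6, 0], [-11, 4, 0], [-14, 10, 17], [-14, 10, 21], [-15, 9, 22], [-15, 8, 23], [-15, 9, 26], [-16, 8, 29]]
376 [[-9, 7, 0], [-9, 6, 1], [-9223372036854775808, -9223372036854775808, -9223372036854775808], [-9, 3, 0], [-12, 10, 20], [-13, 10, 23], [-14, 10, 27], [-14, 11, 31], [-14, 10, 31]]
cam [0.551 0.199 0.242]<stdin>:5: RuntimeWarning: invalid value encountered in cast
```

carry_out --commands '[-0.28,0,0,-0.3,0,0,0,-0.28,0,0,-0.6,0,0,0,-0.28,0,-0.1,-0.9,0,0,0,-0.28,0,-0.1,-1.1,0,0,0,-0.28,0,-0.1,-1.3,0,0,0,-0.28,0,-0.1,-1.3,0,0,0]'

```text
time_s: 13.73
ee_pos: [0.5428, 0.1151, 0.0244]
eef_rot: [-3.141, 0.001, -0.079]
force: [-0.3, 0.3, -0.6]
grip_width: 0.06
```

carry_out --commands '[0.3,0,0,0,0,0,0,0.3,0,0,0,0,0,0,0.3,0,0,0,0,0,0,0.3,0,0,0,0,0,0,0.3,0,0,0,0,0,0]' --force 10

```text
time_s: 14.15
ee_pos: [0.5422, 0.1151, 0.0243]
eef_rot: [-3.141, 0.002, -0.079]
force: [-4.8, -0.7, 3.5]
grip_width: 0.0445
```

Run:
```python
from plan import *
o=ctrl.get_obs(); print(o['force'],o['moment'],o['ee_pos'],o['eef_rot'],o['grip_width'])
img,W=cloud('wrist'); np.savez('w7.npz',img=img,W=W); Q=(W-N)@J*1000
for u in (280,285,355,360):
    print(u,[np.round(Q[v,u],0).tolist() for v in range(222,236,2)])
```

```text
[-4.769 -0.687  3.474] [-0.153  1.328  0.051] [0.542 0.115 0.024] [-3.141  0.002 -0.079] 0.0445372150084377
280 [[-71.0, 11.0, -1.0], [-71.0, 10.0, 0.0], [-71.0, 8.0, -1.0], [-71.0, 7.0, 0.0], [-70.0, 8.0, 4.0], [-70.0, 7.0, 7.0], [-70.0, 7.0, 10.0]]
285 [[-66.0, 15.0, 11.0], [-66.0, 15.0, 12.0], [-66.0, 13.0, 12.0], [-66.0, 12.0, 12.0], [-66.0, 11.0, 12.0], [-67.0, 9.0, 11.0], [-67.0, 8.0, 11.0]]
355 [[-26.0, 15.0, 11.0], [-26.0, 15.0, 12.0], [-26.0, 13.0, 11.0], [-26.0, 12.0, 13.0], [-26.0, 10.0, 11.0], [-26.0, 10.0, 12.0], [-26.0, 8.0, 12.0]]
360 [[-22.0, 12.0, 2.0], [-22.0, 10.0, 0.0], [-22.0, 9.0, 0.0], [-22.0, 9.0, 5.0], [-23.0, 9.0, 9.0], [-22.0, 7.0, 7.0], [-23.0, 7.0, 9.0]]
```

carry_out --commands '[0.3,-0.5,0.04,0,0,0,0,0.3,-1.5,0.12,0,0,0,0,0.3,-2.6,0.21,0,0,0,0,0.3,-3.7,0.29,0,0,0,0,0.3,-4.9,0.39,0,0,0,0,0.3,-6.1,0.48,0,0,0,0]' --force 25

```text
time_s: 14.7
ee_pos: [0.481, 0.1199, 0.0244]
eef_rot: [-3.141, 0.001, -0.079]
force: [2.6, -0.2, -1.0]
grip_width: 0.0446
```

Run:
```python
from plan import *
o=ctrl.get_obs(); print(o['force'],o['moment'],(o['ee_pos']-N)@J,o['eef_rot'],o['grip_width'])
p=jig(-.0475-.123,-.0008,.0243); print((p-o['ee_pos'])*100)
```

```text
[ 2.624 -0.243 -0.975] [-0.034 -0.065 -0.005] [-0.109 -0.001 -0.021] [-3.141  0.001 -0.079] 0.044631128196614675
[-6.11   0.457 -0.006]
```

carry_out --commands '[0.3,-1,0.08,0,0,0,0,0.3,-2.2,0.17,0,0,0,0,0.3,-3.4,0.26,0,0,0,0,0.3,-4.6,0.36,0,0,0,0,0.3,-5.6,0.44,0,0,0,0,0.3,-6.2,0.48,0,0,0,0,0.3,-6.2,0.48,0,0,0,0]'

```text
time_s: 15.28
ee_pos: [0.4179, 0.1248, 0.0244]
eef_rot: [-3.141, 0.002, -0.079]
force: [-2.6, -0.7, -2.5]
grip_width: 0.0443
```

Run:
```python
from plan import *
o=ctrl.get_obs(); print(o['force'],o['moment'],(o['ee_pos']-N)@J,o['eef_rot'],o['grip_width'])
img,W=cloud('wrist'); np.savez('w8.npz',img=img,W=W); cv2.imwrite('pics/w8.png',img)
Q=(W-N)@J
m=(abs(Q[...,2]-.012)<.003)&(abs(Q[...,1])<.05)&(Q[...,0]<-.04)&(Q[...,0]>-.25)
q=cv2.minAreaRect((Q[m][:,:2]*1000).astype(np.float32)); print(q)
```

```text
[-2.566 -0.713 -2.476] [-0.021  0.724 -0.04 ] [-0.173 -0.001 -0.021] [-3.141  0.002 -0.079] 0.04434381013509078
((-123.6003189086914, -1.9984474182128906), (162.62286376953125, 99.8328857421875), 1.4399787187576294)
```

View pics/w8.png

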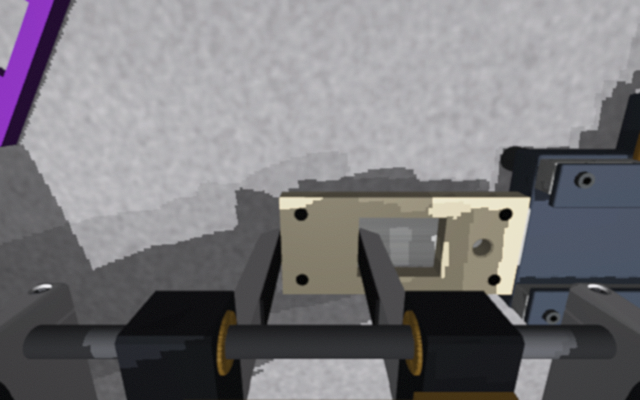

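carry_out --commands '[0.3,0,0,0,0,0,0,0.3,0,0,0,0,0,0,0.3,0,0,0.2,0,0,0,0.3,0,0,0.5,0,0,0,0.3,0,0,1,0,0,0,0.3,0,0,1,0,0,0,0.3,0,0,1,0,0,0]' --force 60

```text
time_s: 15.92
ee_pos: [0.4186, 0.1247, 0.0346]
eef_rot: [-3.141, 0.001, -0.079]
force: [0.3, 0.0, -6.5]
grip_width: 0.0441
```

```bash
cat > tilt.py <<'E'
from plan import *
import sys
o=ctrl.get_obs(); print(o['time_s'],o['force'],o['moment'],(o['ee_pos']-N)@J,o['eef_rot'],o['grip_width'])
img,W=cloud('wrist'); R=Ro.from_euler('xyz',o['eef_rot']).as_matrix(); T=(W-o['ee_pos'])@R*1000  # tool coords
np.savez('wt.npz',img=img,W=W); i=img.astype(int)
m=(i[...,2]>100)&(i[...,2]-i[...,0]>12)&(T[...,2]>-60)&(T[...,2]<0)&(T[...,0]>-35)&(T[...,0]<130)&(abs(T[...,1])<45)
P=T[m]
for k in range(3):
    A=np.c_[P[:,:2],np.ones(len(P))]; c,*_=np.linalg.lstsq(A,P[:,2],rcond=None); r=P[:,2]-A@c; P=P[abs(r)<3]
print('top plane: slopes',c,len(P)); q=cv2.minAreaRect(P[:,:2].astype(np.float32)); print('rect tool mm',q, 'x',np.percentile(P[:,0],[.3,99.7]),'y',np.percentile(P[:,1],[.3,99.7]))
E
python3 tilt.py
```

```text
15.9167 [ 0.278  0.022 -6.525] [-0.033  0.423 -0.045] [-0.172 -0.001 -0.01 ] [-3.141  0.001 -0.079] 0.044106485741751245
top plane: slopes [ -0.002  -0.    -32.692] 16505
rect tool mm ((48.99864196777344, -0.27818870544433594), (62.8372802734375, 140.81175231933594), 89.96109008789062) x [-20.898 118.477] y [-31.445  30.384]
```

carry_out --commands '[0.3,0,0,1.5,0,0,0,0.3,0,0,4,0,0,0,0.3,0,0,7,0,0,0,0.3,0,-1,9.5,0,0,0,0.3,0.1,-3,10,0,0,0.03,0.3,0.3,-6,10,0,0,0.06,0.3,0.4,-9,10,0,0,0.09,0.3,0.6,-12,10,0,0,0.12,0.3,0.7,-15,10,0,0,0.15,0.3,0.8,-18,10,0,0,0.18,0.3,0.9,-21,10,0,0,0.21,0.3,1,-23,10,0,0,0.23]'

```text
time_s: 16.97
ee_pos: [0.428, -0.1076, 0.1342]
eef_rot: [3.142, 0.002, 0.152]
force: [-0.2, 0.6, -6.8]
grip_width: 0.0443
```

carry_out --commands '[0.3,0.1,-2,0,0,0,0.02,0.3,0.2,-5,0,0,0,0.02,0.3,0.3,-8,0,0,0,0.02,0.3,0.4,-11,0,0,0,0.02,0.3,0.5,-14,0,0,0,0.02,0.3,0.6,-17,0,0,0,0.02,0.3,0.7,-19,0,0,0,0.02,0.3,0.7,-20.5,0,0,0,0.02,0.3,0.7,-21,0,0,0,0.02,0.3,0.7,-21,0,0,0,0.02]'

```text
time_s: 17.8
ee_pos: [0.4348, -0.318, 0.1338]
eef_rot: [-3.141, 0.003, 0.171]
force: [-0.2, -0.6, -6.7]
grip_width: 0.044
```

```bash
python3 tilt.py
python3 - <<'E'
from plan import *
f=np.load('wt.npz'); cv2.imwrite('pics/w9.png',f['img'])
E
```

```text
17.8 [-0.154 -0.588 -6.663] [-0.071  0.39  -0.037] [-0.121 -0.441  0.089] [-3.141  0.003  0.171] 0.044046047180477985
top plane: slopes [ -0.003  -0.001 -32.66 ] 16804
rect tool mm ((48.619300842285156, -0.0054416656494140625), (63.028812408447266, 141.1844940185547), 89.9031753540039) x [-20.985 118.392] y [-31.184  30.684]
```

View pics/w9.png

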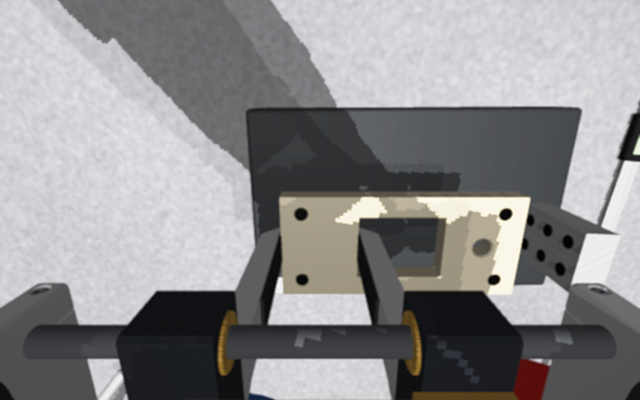

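```bash
cat > fence.py <<'E'
from plan import *
def fitline(u,w):
    for k in range(4):
        p=np.polyfit(u,w,1); r=w-np.polyval(p,u); g=abs(r)<max(2*r.std(),5e-4); u,w=u[g],w[g]
    return p,r.std(),len(u)
def edge(P,B,ax,side,lo,hi,n=30):
    # P in fence guess coords ; boundary values along axis ax
    u=[];w=[]; bs=np.linspace(lo,hi,n+1)
    for a,c in zip(bs,bs[1:]):
        S=P[(P[:,ax]>=a)&(P[:,ax]<c),1-ax]
        if len(S)>2: u.append((a+c)/2); w.append(np.percentile(S,99) if side>0 else np.percentile(S,1))
    return fitline(np.array(u),np.array(w))
Y=.172; F0=np.array([.498,-.385,.045]); B=np.array([[np.cos(Y),-np.sin(Y),0],[np.sin(Y),np.cos(Y),0],[0,0,1]])
for n,fn in (('wrist','wt.npz'),('top','top0.npz'),('side','side0.npz')):
    W=np.load(fn)['W']; Q=(W-F0)@B; x,y,z=Q[...,0],Q[...,1],Q[...,2]
    m=(abs(z)<.006)&(x>-.2)&(x<.25)&(y>-.1)&(y<.22); G=Q[m]
    print(n,'granite y+ edge',edge(G,B,0,1,-.1,.15)); print('   x- edge',edge(G,B,1,-1,.05,.14)); print('   x+ edge',edge(G,B,1,1,.05,.14), 'z',np.median(G[:,2]))
    if n!='wrist':
        m=(abs(z-.02)<.005)&(x>-.15)&(x<.15)&(y>-.06)&(y<.03); f=Q[m]
        print('   fence face',edge(f,B,0,1,-.09,.09),'back',edge(f,B,0,-1,-.09,.09)); print('   ends',np.percentile(f[:,0],[.7,99.3]),'z',np.median(f[:,2]))
E
python3 fence.py
```

```text
wrist granite y+ edge (array([0.004, 0.152]), np.float64(0.0005052941596238968), 30)
   x- edge (array([ 0.036, -0.116]), np.float64(0.0008497855205805508), 30)
   x+ edge (array([-0.05 ,  0.185]), np.float64(0.0009051271362828903), 26) z 0.0001354530762961298
top granite y+ edge (array([0.   , 0.154]), np.float64(0.0004582373716746622), 27)
   x- edge (array([-0.009, -0.111]), np.float64(0.0014858067787951027), 29)
   x+ edge (array([-0.019,  0.181]), np.float64(0.001381073992542883), 24) z -0.00035650696138046084
   fence face (array([-0.003, -0.001]), np.float64(0.0006416207569073406), 29) back (array([ 0.001, -0.018]), np.float64(0.0008220580191747911), 29)
   ends [-0.099  0.144] z 0.01955871025364024
side granite y+ edge (array([-0.003,  0.149]), np.float64(0.00026816563686627316), 23)
   x- edge (array([-0.004, -0.115]), np.float64(0.0005318344523195754), 24)
   x+ edge (array([0.347, 0.136]), np.float64(0.008543182255797274), 30) z -0.00030053931686917223
   fence face (array([ 0.003, -0.004]), np.float64(0.00038669596846413153), 28) back (array([ 0.002, -0.021]), np.float64(0.00020055295733650507), 26)
   ends [-0.102  0.144] z 0.019676815603742917
```

```bash
cat > fp.py <<'E'
from plan import *
Y=.173; B=np.array([[np.cos(Y),-np.sin(Y),0],[np.sin(Y),np.cos(Y),0],[0,0,1]]); F=np.array([.5029,-.3872,.045])
def tcp(cx,cy,z,off=(.0488,0)): # flange centre in fence coords -> TCP
    p=F+B@[cx-off[0],cy-off[1],0]; p[2]=z; return p
RF=Ro.from_euler('xyz',[np.pi,0,Y])
if __name__=='__main__':
    import sys
    cx,cy,z=map(float,sys.argv[1:4]); o=ctrl.get_obs()
    print(o['time_s'],'F',o['force'],'M',o['moment'],'tcp in fence mm',(o['ee_pos']-F)@B*1000,o['eef_rot'],o['grip_width'])
    print(rel(tcp(cx,cy,z),RF,o))
E
python3 fp.py 0 .043 .034
```

```text
17.85 F [-0.048 -0.065 -6.069] M [-0.096  0.358  0.041] tcp in fence mm [-54.922  80.679  88.868] [-3.141  0.003  0.171] 0.04415100023501683
[ 1.252 -3.606 -9.987 -0.    -0.003  0.002]
```

carry_out --commands '[0.3,0.3,-0.9,0,0,-0.003,0.002,0.3,0.8,-2.2,0,0,-0.003,0.002,0.3,1.25,-3.6,-1,0,-0.003,0.002,0.3,1.25,-3.6,-3,0,-0.003,0.002,0.3,1.25,-3.6,-5.5,0,-0.003,0.002,0.3,1.25,-3.6,-8,0,-0.003,0.002,0.3,1.25,-3.6,-9.5,0,-0.003,0.002,0.3,1.25,-3.6,-10,0,-0.003,0.002,0.3,1.25,-3.6,-10,0,-0.003,0.002,0.3,1.25,-3.6,-10,0,-0.003,0.002]'

```text
time_s: 18.68
ee_pos: [0.448, -0.3533, 0.0348]
eef_rot: [3.141, -0.001, 0.174]
force: [0.3, -0.7, -6.8]
grip_width: 0.0441
```

```bash
python3 fp.py 0 .043 .0247; python3 tilt.py; sed -i "s/'wt.npz'),('top.*$/'wt.npz'),):/" fence.py; python3 fence.py | head -3
```

```text
18.6833 F [ 0.311 -0.726 -6.81 ] M [-0.113  0.412 -0.021] tcp in fence mm [-48.22   42.826 -10.158] [ 3.141 -0.001  0.174] 0.04407187996817565
[-0.06   0.007 -1.014  0.001  0.001 -0.001]
18.6833 [ 0.311 -0.726 -6.81 ] [-0.113  0.412 -0.021] [-0.105 -0.475 -0.01 ] [ 3.141 -0.001  0.174] 0.04407187996817565
top plane: slopes [ -0.002  -0.002 -32.649] 13772
rect tool mm ((48.92253112792969, 0.04370307922363281), (63.19210433959961, 141.5734100341797), 89.92662048339844) x [-21.048 118.311] y [-31.288  30.748]
wrist granite y+ edge (array([0.001, 0.151]), np.float64(0.00018321690608213745), 28)
   x- edge (array([ 0.013, -0.113]), np.float64(0.0005291548462691368), 30)
   x+ edge (array([-0.294,  0.176]), np.float64(0.00034525987273898416), 24) z 0.0001564896634731472
```

carry_out --commands '[0.3,-0.05,0,-0.4,0.001,0.001,-0.001,0.3,-0.05,0,-0.7,0.001,0.001,-0.001,0.3,-0.05,0,-0.9,0.001,0.001,-0.001,0.3,-0.05,0,-1.0,0.001,0.001,-0.001,0.3,-0.05,0,-1.02,0.001,0.001,-0.001,0.3,-0.05,0,-1.02,0.001,0.001,-0.001]'

```text
time_s: 19.23
ee_pos: [0.4477, -0.3535, 0.025]
eef_rot: [3.141, -0.001, 0.173]
force: [-0.2, 0.9, -6.7]
grip_width: 0.0442
```

```bash
python3 fp.py 0 .0305 .0243; python3 tilt.py|tail -2
```

```text
19.2333 F [-0.213  0.853 -6.724] M [-0.077  0.431  0.009] tcp in fence mm [-48.621  42.672 -19.973] [ 3.141 -0.001  0.173] 0.04423471574622885
[ 0.192 -1.202 -0.073  0.     0.001  0.   ]
top plane: slopes [ -0.001  -0.002 -32.653] 13765
rect tool mm ((48.817710876464844, 0.06487846374511719), (63.05378341674805, 141.22134399414062), 89.96176147460938) x [-21.015 118.345] y [-31.278  30.732]
```

Not yet in contact; lower in 0.5 mm steps.

carry_out --commands '[0.3,0,0,-0.05,0,0.001,0,0.3,0,0,-0.08,0,0.001,0,0.3,0,0,-0.1,0,0.001,0]'

```text
time_s: 19.53
ee_pos: [0.4478, -0.3536, 0.0244]
eef_rot: [3.141, -0.0, 0.173]
force: [-0.6, 0.7, -2.1]
grip_width: 0.0441
```

carry_out --commands '[0.3,0,0,-0.05,0,0,0,0.3,0,0,-0.05,0,0,0,0.3,0.03,-0.2,-0.05,0,0,0,0.3,0.07,-0.4,-0.05,0,0,0,0.3,0.1,-0.6,-0.05,0,0,0,0.3,0.14,-0.8,-0.05,0,0,0,0.3,0.16,-0.95,-0.05,0,0,0,0.3,0.16,-0.95,-0.05,0,0,0]' --force 25

```text
time_s: 20.2
ee_pos: [0.4499, -0.3636, 0.0245]
eef_rot: [3.14, -0.001, 0.173]
force: [-0.7, 2.8, 4.8]
grip_width: 0.0447
```

carry_out --commands '[0.3,0.02,-0.1,0,0,0,0,0.3,0.03,-0.15,0,0,0,0]'

```text
time_s: 20.37
ee_pos: [0.4503, -0.3651, 0.0245]
eef_rot: [3.14, -0.001, 0.173]
force: [-0.0, 4.4, 3.2]
grip_width: 0.0447
```

carry_out --commands '[0.3,0.02,-0.1,0,0,0,0,0.3,0.03,-0.15,0,0,0,0]'

```text
time_s: 20.53
ee_pos: [0.4504, -0.3655, 0.0244]
eef_rot: [-3.14, -0.001, 0.173]
force: [-4.0, 15.1, 9.7]
grip_width: 0.0444
```

carry_out --commands '[0.3,0.02,-0.1,0,0,0,0,0.3,0.03,-0.15,0,0,0,0]'

```text
time_s: 20.7
ee_pos: [0.4504, -0.3654, 0.0244]
eef_rot: [-3.136, 0.0, 0.173]
force: [-5.7, 18.3, 12.3]
grip_width: 0.0448
```

```bash
python3 fp.py 0 .0305 .0243; python3 tilt.py|tail -2
```

```text
20.7 F [-5.689 18.27  12.302] M [3.47  0.979 0.154] tcp in fence mm [-47.993  30.524 -20.552] [-3.136  0.     0.173] 0.04477112312300791
[-0.079 -0.016 -0.015 -0.005 -0.001 -0.   ]
top plane: slopes [ -0.     -0.009 -32.606] 13790
rect tool mm ((49.564186096191406, -0.3366851806640625), (63.35585021972656, 143.0791473388672), 89.79058074951172) x [-21.126 118.185] y [-31.81   30.761]
```

carry_out --commands '[0.3,-0.01,0.06,0.03,-0.004,0,0,0.3,-0.01,0.06,0.03,-0.004,0,0]' --force 10

```text
time_s: 20.92
ee_pos: [0.4502, -0.3648, 0.0245]
eef_rot: [-3.141, 0.001, 0.173]
force: [0.3, 0.3, -3.4]
grip_width: 0.0449
```

carry_out --commands '[0,0,0,0,0,0,0,-0.28,0,0,0,0,0,0,-0.28,0,0,0,0,0,0,-0.28,0,0,0,0,0,0,-0.28,0,0,0,0,0,0,-0.28,0,0,1,0,0,0,-0.28,0,0,3,0,0,0,-0.8,0,0,6,0,0,0,-0.8,0,0,6,0,0,0,-0.8,0,0,6,0,0,0]'

```text
time_s: 21.75
ee_pos: [0.451, -0.3655, 0.0866]
eef_rot: [3.14, -0.001, 0.173]
force: [-1.1, 0.3, -0.4]
grip_width: 0.0768
```

```bash
python3 fp.py 0 .095 .085; python3 tilt.py|tail -2
python3 - <<'E'
from fp import *
# pusher: TCP centre at fence (0, .031+.03), z .0265
o=ctrl.get_obs()
for cy,z in ((.085,.085),(.085,.027)): print(cy,z,rel(tcp(0,cy,z,(0,0)),RF,o))
f=np.load('wt.npz'); i=f['img'].astype(int); Q=(f['W']-F)@B; z=Q[...,2]
m=(i[...,2]>100)&(i[...,2]-i[...,0]>12)&(abs(z-.012)<.004)&(abs(Q[...,0])<.1)&(Q[...,1]<.1); P=Q[m]
print('flange in fence frame',cv2.minAreaRect((P[:,:2]*1000).astype(np.float32)),np.percentile(P,[.3,50,99.7],axis=0))
E
```

```text
21.75 F [-1.094  0.251 -0.402] M [-0.073  0.038  0.025] tcp in fence mm [-47.407  30.351  41.644] [ 3.14  -0.001  0.173] 0.07682685447491128
[-1.25   6.344 -0.164  0.002  0.001  0.   ]
top plane: slopes [-12.054   0.229 576.114] 8
rect tool mm ((50.888248443603516, -9.177794456481934), (0.9841597080230713, 0.3725106716156006), 42.81637954711914) x [50.404 51.26 ] y [-9.422 -8.713]
0.085 0.085 [ 3.792  6.148 -0.012 -0.    -0.001  0.   ]
0.085 0.027 [ 3.792  6.148 -5.812 -0.    -0.001  0.   ]
flange in fence frame ((1.7505722045898438, 31.219066619873047), (143.43478393554688, 64.3832778930664), 0.07521440088748932) [[-0.069 -0.001  0.008]
 [-0.025  0.031  0.012]
 [ 0.071  0.063  0.014]]
```

carry_out --commands '[-0.8,1,2,0,0,0,0,-0.8,2.5,4,0,0,0,0,-0.8,3.8,6.3,0,0,0,0,-0.8,3.8,6.3,0,0,0,0,-0.8,3.8,6.3,-2,0,0,0,-0.8,3.8,6.3,-4,0,0,0,-0.8,3.8,6.3,-5.5,0,0,0,-0.8,3.8,6.3,-6.1,0,0,0,-0.8,3.8,6.3,-6.1,0,0,0,-0.8,3.8,6.3,-6.1,0,0,0]'

```text
time_s: 22.63
ee_pos: [0.4882, -0.3022, 0.0243]
eef_rot: [-3.141, 0.001, 0.173]
force: [-0.5, 1.1, -0.0]
grip_width: 0.0844
```

Run:
```python
from fp import *
o=ctrl.get_obs(); print(o['force'],o['ee_pos'],(o['ee_pos']-F)@B,o['eef_rot'])
for cy in (.074,.071,.069): print(cy,rel(tcp(0,cy,.0255,(0,0)),RF,o))
f,W=cloud('wrist'); i=f.astype(int); Q=(W-F)@B; z=Q[...,2]
m=(i[...,2]>100)&(i[...,2]-i[...,0]>12)&(abs(z-.012)<.004)&(abs(Q[...,0])<.1)&(Q[...,1]<.1); P=Q[m]
print('flange in fence frame',len(P),np.percentile(P,[.3,50,99.7],axis=0))
m=(Q[...,1]>.065)&(Q[...,1]<.1)&(abs(Q[...,0])<.07)&(z>.002)&(z<.03); print('tips',np.percentile(Q[m],[1,99],axis=0))
```

```text
[-0.475  1.064 -0.003] [ 0.488 -0.302  0.024] [ 0.     0.086 -0.021] [-3.141  0.001  0.173]
0.074 [ 0.194 -1.208  0.122 -0.    -0.001  0.   ]
0.071 [ 0.245 -1.504  0.122 -0.    -0.001  0.   ]
0.069 [ 0.28  -1.701  0.122 -0.    -0.001  0.   ]
flange in fence frame 6593 [[-0.065 -0.001  0.008]
 [ 0.006  0.052  0.012]
 [ 0.069  0.064  0.014]]
tips [[-0.052  0.078  0.004]
 [ 0.055  0.096  0.03 ]]
```

Tips sit just off the free long edge; approach it and push gently.

carry_out --commands '[-0.8,0.05,-0.3,0.05,0,0,0,-0.8,0.1,-0.6,0.05,0,0,0,-0.8,0.15,-0.9,0.05,0,0,0,-0.8,0.2,-1.2,0.05,0,0,0,-0.8,0.22,-1.3,0.05,0,0,0,-0.8,0.22,-1.3,0.05,0,0,0]'

```text
time_s: 23.18
ee_pos: [0.4907, -0.3155, 0.0253]
eef_rot: [3.141, -0.0, 0.173]
force: [0.3, 0.3, -0.4]
grip_width: 0.0842
```

carry_out --commands '[-0.8,0.02,-0.1,0,0,0,0,-0.8,0.035,-0.2,0,0,0,0,-0.8,0.035,-0.2,0,0,0,0]'

```text
time_s: 23.43
ee_pos: [0.4909, -0.3166, 0.0253]
eef_rot: [-3.14, 0.001, 0.173]
force: [-2.1, 7.4, 4.9]
grip_width: 0.0844
```

carry_out --commands '[-0.8,0.02,-0.1,0,0,0,0,-0.8,0.02,-0.1,0,0,0,0]'

```text
time_s: 23.6
ee_pos: [0.4909, -0.3166, 0.0252]
eef_rot: [-3.138, 0.001, 0.173]
force: [-2.5, 8.8, 6.1]
grip_width: 0.0846
```

carry_out --commands '[-0.8,0.02,-0.1,0,0,0,0,-0.8,0.02,-0.1,0,0,0,0]'

```text
time_s: 23.77
ee_pos: [0.4908, -0.3165, 0.0252]
eef_rot: [-3.136, 0.002, 0.174]
force: [-3.2, 9.0, 5.2]
grip_width: 0.085
```

Run:
```python
from fp import *
o=ctrl.get_obs(); print(o['force'],o['moment'],(o['ee_pos']-F)@B,o['eef_rot'])
```

```text
[-3.172  9.015  5.213] [1.597 0.444 0.077] [ 0.     0.072 -0.02 ] [-3.136  0.002  0.174]
```

carry_out --commands '[-0.8,0.04,-0.25,0,-0.005,0,0,-0.8,0.05,-0.3,0,-0.005,0,0,-0.8,0.05,-0.3,0,-0.005,0,0]'

```text
time_s: 24.02
ee_pos: [0.4907, -0.3168, 0.0251]
eef_rot: [-3.135, 0.005, 0.174]
force: [-6.6, 20.1, 10.8]
grip_width: 0.0847
```

carry_out --commands '[-0.8,-0.02,0.1,0,0,0,0,-0.8,-0.08,0.5,0,0,0,0,-0.8,-0.18,1,0,0,0,0,-0.8,-0.18,1,0,0,0,0,-0.8,-0.18,1,3,0,0,0,-0.8,-0.18,1,7,0,0,0,-0.8,-1,4,10,0,0,0,-0.8,-2,8,12,0,0,0,-0.8,-4,12,14,0,0,0,-0.8,-4,12,14,0,0,0,-0.8,-4,12,14,0,0,0]'

```text
time_s: 24.93
ee_pos: [0.4508, -0.1955, 0.167]
eef_rot: [-3.137, 0.002, 0.176]
force: [0.5, -0.1, -0.4]
grip_width: 0.0846
```

```bash
cat > chk.py <<'E'
from fp import *
o=ctrl.get_obs(); print(o['time_s'],o['force'],o['ee_pos'])
for c in ('wrist','top','side'):
    f,W=cloud(c); i=f.astype(int); Q=(W-F)@B; z=Q[...,2]; np.savez('e_'+c+'.npz',img=f,W=W)
    m=(i[...,2]>100)&(i[...,2]-i[...,0]>12)&(abs(z-.012)<.005)&(abs(Q[...,0])<.1)&(Q[...,1]<.1)&(Q[...,1]>-.01); P=Q[m]*1000
    if len(P)<30: print(c,len(P)); continue
    r=cv2.minAreaRect(P[:,:2].astype(np.float32)); print(c,len(P),'c',np.round(r[0],1),np.round(r[1],1),'ang',round(r[2],2),np.percentile(P,[.5,50,99.5],axis=0).round(1).tolist())
    m=(abs(z-.02)<.005)&(abs(Q[...,0])<.1)&(Q[...,1]>-.06)&(Q[...,1]<.03)
    S=Q[m]; e=np.array([((a+.005),np.percentile(S[(S[:,0]>a)&(S[:,0]<a+.01),1],98)) for a in np.arange(-.1,.1,.01) if ((S[:,0]>a)&(S[:,0]<a+.01)).sum()>3])
    if len(e)>4: print('  fence face fit',np.polyfit(e[:,0],e[:,1],1))
    L=np.array([(a+2.5,*np.percentile(P[(P[:,0]>a)&(P[:,0]<a+5),1],[2,98])) for a in range(-60,60,5) if ((P[:,0]>a)&(P[:,0]<a+5)).sum()>3])
    print('  flange near/far edge fit',np.polyfit(L[:,0],L[:,1],1),np.polyfit(L[:,0],L[:,2],1))
im=np.load('e_wrist.npz')['img']; s=np.load('e_side.npz')['img'][120:400,230:530]
cv2.imwrite('pics/end.png',np.hstack([cv2.resize(im,(440,275)),cv2.resize(s,(295,275))]))
E
python3 chk.py
```

```text
24.9333 [ 0.471 -0.115 -0.363] [ 0.451 -0.195  0.167]
wrist 2270 c [ 0.8 46.6] [140.   33.2] ang 0.1 [[-68.6, 31.2, 9.1], [-0.1, 50.9, 12.0], [70.2, 62.5, 13.6]]
  fence face fit [ 0.005 -0.01 ]
  flange near/far edge fit [ 0.025 39.052] [ 0.002 62.012]
top 2
side 1442 c [-0.5 31. ] [142.1  61.7] ang 0.02 [[-71.1, 0.4, 7.8], [-12.6, 30.1, 11.6], [69.0, 61.4, 15.3]]
  fence face fit [-0.009  0.001]
  flange near/far edge fit [0.006 1.548] [ 0.001 60.293]
```

View pics/end.png

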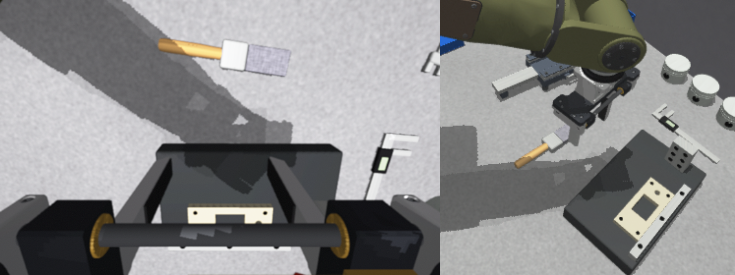

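Run:
```python
from plan import *
for c in ('top','side'):
    W=np.load(f'e_{c}.npz')['W']; Q=(W-N)@J; x,y,z=Q[...,0],Q[...,1],Q[...,2]+.045
    m=(abs(x-.048)<.02)&(y>.06)&(y<.18)&(z>.1)&(z<.27); P=Q[m]
    print(c,m.sum(), P.min(0),P.max(0)) if m.sum() else print(c,0)
```

```text
top 442 [0.033 0.086 0.055] [0.062 0.144 0.211]
side 16 [0.045 0.126 0.202] [0.057 0.142 0.209]
```

```bash
python3 -c "
from station import ticket,ctrl
print(ctrl.get_obs()['joint_vel'].round(3)); print(ticket.hand_in())"
```

```text
[-0.009  0.019 -0.003  0.001  0.004 -0.   ]
the job is handed in; nothing more can be done
None
```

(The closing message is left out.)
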